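# Bolt the red-knobbed case shut

## Task

Two small wooden cases on the bench have barrel bolts on their lids, both drawn back. Lock the one whose bolt handle has the red ball knob: lift the handle up out of its notch, slide the bolt all the way across into the keeper, and lower the handle fully down into the other notch. Leave the bolt with the yellow knob alone.

Things in the scene. Friction and masses are not known exactly. Their poses are not given: they have to be found in the camera images.
- red_knob (a point): Centre of the red ball knob (24 mm across) on the bolt handle of a plywood case. Handle down: knob centre 110 mm above the bench, 40 mm above the flat lid, bare lid around it. The point's y axis is level along the bolt, the way it slides to lock (world +y within 0.25 rad); x, when the handle is down, is level from the knob toward the bolt, away from the robot. Its axes turn with the handle.
- red_bolt (a joint): Slide of the red-knobbed bolt, m: 0 drawn back, 0.050 fully shot into the keeper (end stops). The handle can lie down only in the open notch (0 to 0.014, starts at 0 to 0.010) or the locked notch (0.036 to 0.050). Stays where left, needs about 2 N. Bolt line 85 mm above the bench; guides, keeper and notch teeth rise up to 13 mm above it, within 26 mm either side.
- red_handle (a joint): Lift of the red-knobbed handle (10 mm bar, knob centre 60 mm from the bolt line) about the bolt's level centre line, rad. 0: down in a notch, leaning toward the robot and 25 degrees above level (knob 54 mm nearer than the line, 25 mm above it); 1.13: straight up, end stop. Clears the notch teeth from about 0.6. Turns freely; falls by its weight (0.09 kg) if let go below 1.0.
- yellow_knob (a point): Centre of the yellow ball knob on the other, otherwise identical case (each 140 x 220 mm, 70 mm high, fixed to the bench, standing side by side, either may be on the left). Same geometry and axes; must stay as it is.

How it is judged:
By the outcome, as a careful person would: the job done as asked, in the order asked, and still so for the second after the job is handed in, with the robot touching nothing.
It also fails if it takes over 35 s, if anything falls off the work surface, if the arm or the gripper's body presses on something with over 40 N, if the wrist force passes 120 N, or if a joint passes its speed limit or range.

## Robot

A 6-joint arm with a two-finger parallel gripper is mounted at the origin on the work surface; the furniture and walls round the work are solid. World frame = base frame: x ahead of the robot, y to its left, z up, the work surface at z = 0. Lengths are in m, angles in rad, forces in N, time in s.
With the tool pointing down it reaches from about 0.375 to 0.975 m from the base axis. Payload 3.8 kg.
Tool frame: the origin (TCP) lies midway between the tips of the shut fingers; the grasp point (between the pads) lies 19 mm behind it; z points along the fingers, y is the direction in which the jaws open and shut (so a half turn about z gives the same grasp; the last joint's range is limited). The gripper opens to 85 mm and grips with 20 to 120 N. Pads are 22 mm wide; open, the fingers measure 114 mm over their backs; the gripper's body (76 mm by 85 mm) begins 54 mm behind the grasp point. The pads swing forward as they close: fully open they stand 13 mm farther back than shut.
Start: joints at [-1.179, 0.264, 1.604, -0, 1.274, -0.037], TCP at [0.281, -0.614, 0.231] pointing down, gripper open.
Joint ranges: [-2.63, 2.63], [-0.94, 2.18], [0.31, 2.57], [-1.31, 4.45], [0, 2.66], [-2.55, 2.55]. Speed limits (rad/s): [2.57, 2.57, 3.14, 3.14, 3.14, 3.14].

## Interface

Orientations are given as a rotation vector (axis times angle).
In Python, from station import r gives the robot as it stands.
- The arm moves only by the tool jog_arm, never from a script. Its argument "increments" is a list of rows, each a list of 3 entries, a list of its own where there are three numbers: the shift along the tool's x, y, z normalised to -1 to 1, where 1 is 100 mm, then the turn about the tool's z normalised to -1 to 1, where 1 is 30 degrees, then the opening, from -1 (shut) to 1 (fully open). A call has 1 to 12 rows; each row is the pose to reach, as a shift and turn from the pose commanded when the call began, along the tool's axes at that moment; what a row does not reach only later rows make up. A row lasts 1/10 s, in which the tool goes at most 50 mm and 8.59 degrees, less where a joint would pass 70% of its speed; a pose out of reach is approached as far as the arm can. A call with a number of a shift or a turn outside -1 to 1 is refused whole. A call with a gripper value outside its range is refused whole. The fingers move at their own pace and stop on an object; "grip_force" is the grip in N (left out, the last holds). Time passes only in rows, so rows that repeat a pose let the fingers close. It gives the time, the measured TCP pose, the force and the opening at its end, in the units of the state.
- r.read_state(): the state, without advancing time (a new reading comes with each control period).
- r.grab_frame(name): name is "side" or "top"; returns the picture (400x640x3 uint8, blue, green, red); there is no depth.
- r.camera_model(name): a dict with "intrinsics" (3x3 intrinsics, pixels), "pose" (4x4, takes a point from camera to world coordinates). Camera axes: x right, y down, z forward; pixel columns grow to the right and rows downward; lengths in m; the calibration is good to about 2 mm. A picture is of the moment at which its call begins. camera_model takes no time and is no camera call.
- r.sign_off(): hands the job in, once; it reports no verdict.
Trained networks look in the newest picture that a camera, given by its name, has taken for a name from the list of things; names that differ only in an ending like _2 or _b are one class to them, and where a whole thing is asked for, a point or a joint stands for the part that bears it (a point fixed in the world has none). Each returns a list of dicts, best first, with "score" (0 to 1); they miss things now and then, are a little off and sometimes report something else, mostly with a low value. They report only what shows in the picture. A call takes as long as a camera call.
- r.find_in(camera, query): "box" ([left, top, right, bottom] in pixels, round what is visible of it).
- r.masks_of(camera, query): "pixels" (400x640 bool, what is visible of it) and "box" ([left, top, right, bottom] in pixels, round what is visible of it).
The state is a dict: "t": time; "joint_pos": joint angles; "joint_vel": joint speeds; "joint_torque": joint torques, N m; "ee_pos": TCP position; "ee_rot": TCP orientation; "ft_force": force on the tool from outside, world axes, zero at the start; "ft_torque": the same for the moment, N m; "grip_width": finger opening in m.
Only numpy, scipy, OpenCV 4.12 (cv2) and the standard library are available. Lean on these libraries where they do the work, as an engineer would, in place of code of your own. Each camera call takes 0.05 s, during which the arm holds its last target. There are 200 camera calls.

## Working session

There is one attempt and no reset: what is moved stays moved. The work goes in short steps, Python scripts to look and compute and a tool call to move; the robot and the scene stay as the last step left them, time stands still between calls to the robot, and variables do not carry over. Pictures are saved under pics/ and viewed, about 8 in all and at most 12, crops included, and the job is handed in when it is done.

Besides the shell and the picture viewer there is one more tool, called after "Call:" as name(argument=value, ...) on one line, values as JSON. jog_arm: Moves the arm, as the interface text tells. Its arguments: {"type":"object","properties":{"increments":{"type":"array"},"grip_force":{"type":"number"}},"required":["increments"]}

```bash
mkdir -p pics; cat > h.py <<'E'
import numpy as np, cv2
from station import r
from scipy.spatial.transform import Rotation as R
def tri(obs):
    A=[];b=[]
    for cam,(u,v) in obs:
        m=r.camera_model(cam);K=np.array(m["intrinsics"]);T=np.array(m["pose"])
        d=T[:3,:3]@np.linalg.inv(K)@[u,v,1];d/=np.linalg.norm(d)
        P=np.eye(3)-np.outer(d,d);A.append(P);b.append(P@T[:3,3])
    X=np.linalg.solve(sum(A),sum(b));return X,[np.linalg.norm(a@X-c) for a,c in zip(A,b)]
def onz(cam,u,v,z):
    m=r.camera_model(cam);K=np.array(m["intrinsics"]);T=np.array(m["pose"])
    d=T[:3,:3]@np.linalg.inv(K)@[u,v,1];o=T[:3,3];return o+d*(z-o[2])/d[2]
def proj(cam,p):
    m=r.camera_model(cam);K=np.array(m["intrinsics"]);T=np.linalg.inv(np.array(m["pose"]))
    q=K@(T[:3,:3]@p+T[:3,3]);return q[:2]/q[2]
E
python3 - <<'E'
from h import *
for c in("top","side"):
    f=r.grab_frame(c);cv2.imwrite(f"pics/{c}0.png",f)
    print(c,np.array(r.camera_model(c)["pose"]).round(2).tolist())
    for q in("red_knob","yellow_knob"):
        for d in r.masks_of(c,q)[:2]:
            ys,xs=np.nonzero(d["pixels"]);print(c,q,round(d["score"],2),d["box"],xs.mean().round(1),ys.mean().round(1),len(xs))
s=r.read_state();print(s["t"],s["ee_pos"],s["ee_rot"],s["grip_width"])
E
```

```text
top [[0.02, -0.99, 0.15, 0.44], [-1.0, -0.01, 0.04, -0.04], [-0.04, -0.15, -0.99, 0.96], [0.0, 0.0, 0.0, 1.0]]
top red_knob 0.68 [237.6, 169.8, 248.9, 205.8] 243.0 187.0 308
top yellow_knob 0.53 [407.8, 223.9, 421.1, 266.7] 413.7 247.3 425
side [[1.0, 0.01, 0.0, 0.52], [0.0, -0.64, 0.77, -0.67], [0.01, -0.77, -0.64, 0.69], [0.0, 0.0, 0.0, 1.0]]
side yellow_knob 0.7 [276.6, 253.0, 314.2, 271.5] 294.1 263.3 237
0.3 [ 0.28056799 -0.61366528  0.23080878] [-3.06893069e+00 -6.68207537e-01  2.02284329e-04] 0.08532633907223619
```

View pics/top0.png

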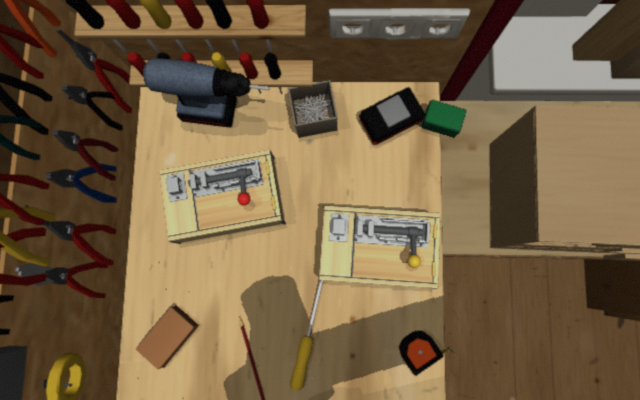

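View pics/side0.png

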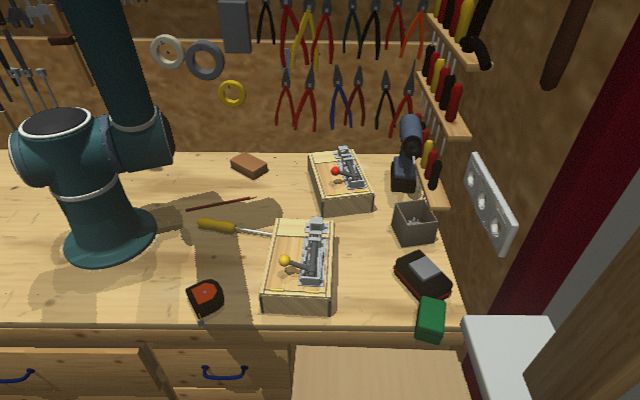

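The top view shows the red ball at about (244,199) and the yellow one at (414,261). In the side view the red ball is at about (335,171). Left in the top view is +y. The arm is clear of both cases.

```bash
python3 - <<'E'
from h import *
obs=[]
for c,(u,v) in(("top",(244,199)),("side",(335,171))):
    f=cv2.imread(f"pics/{c}0.png");h=cv2.cvtColor(f,cv2.COLOR_BGR2HSV)
    m=((h[...,0]<6)|(h[...,0]>174))&(h[...,1]>150)&(h[...,2]>60)
    w=np.zeros_like(m);w[v-12:v+13,u-12:u+13]=1
    ys,xs=np.nonzero(m&w);print(c,len(xs),xs.min(),xs.max(),ys.min(),ys.max());obs.append((c,((xs.min()+xs.max())/2,(ys.min()+ys.max())/2)))
print(tri(obs)); X=onz("top",*obs[0][1],.110);print("onz",X)
# case edges (rim z .07) in top: front edge bottom-left to bottom right, back edge
for a,b in(((161,170),(270,153)),((171,238),(282,220))):
    p,q=onz("top",*a,.07),onz("top",*b,.07);d=p-q;print(p,q,"yaw of +y",-np.arctan2(d[0],d[1]),np.hypot(*d[:2]))
s=r.read_state();print(R.from_rotvec(s["ee_rot"]).as_matrix().round(3))
f=cv2.imread("pics/top0.png");cv2.imwrite("pics/crop.png",cv2.resize(f[140:300,150:450],None,fx=2.66,fy=2.66,interpolation=cv2.INTER_CUBIC))
E
```

```text
top 115 238 249 193 204
side 50 331 338 167 174
(array([0.56138974, 0.13942186, 0.1127256 ]), [np.float64(0.0017677188472361453), np.float64(0.0017677188472361377)])
onz [0.56357934 0.14017054 0.11      ]
[0.62369324 0.31311795 0.07      ] [0.65982677 0.10042699 0.07      ] yaw of +y 0.16828078010561587 0.21573844661806993
[0.49147169 0.28446923 0.07      ] [0.52913124 0.07287238 0.07      ] yaw of +y 0.17613354533554154 0.21492199909244686
[[ 0.909  0.416 -0.   ]
 [ 0.416 -0.909  0.001]
 [ 0.    -0.001 -1.   ]]
```

View pics/crop.png

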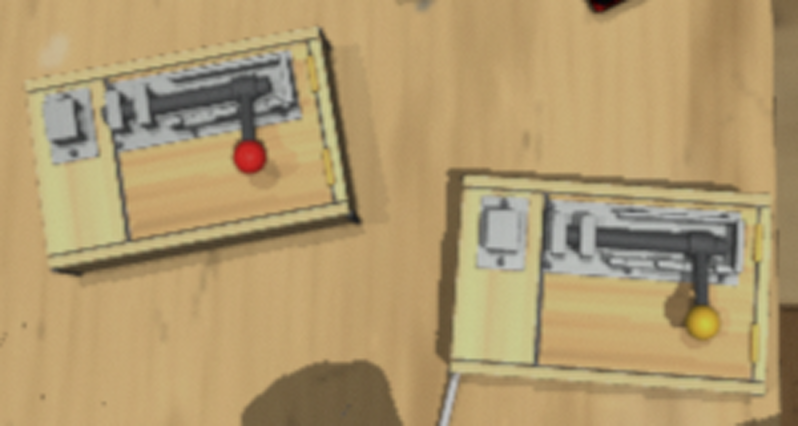

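The crop confirms the red case on the left in the top view, with its bolt drawn back and the handle down. The red knob is at about (0.562, 0.140, 0.110) and the bolt is yawed about +0.172 rad. I'll approach at the present height, which clears everything on the way.

Call:
jog_arm(increments=[[[0.35,-0.35,0],0,1],[[0.7,-0.7,0],0,1],[[1,-1,0],0,1]], grip_force=30)

```text
t: 0.6
ee_pos: [0.3303, -0.4795, 0.2309]
ee_rot: [-3.069, -0.667, -0.0]
ft_force: [0.4, 0.1, 0.5]
grip_width: 0.0855
```

Call:
jog_arm(increments=[[[0.35,-0.35,0],0,1],[[0.7,-0.7,0],0,1],[[1,-1,0],0,1]])

```text
t: 0.9
ee_pos: [0.3797, -0.3466, 0.2314]
ee_rot: [-3.07, -0.668, -0.001]
ft_force: [0.3, 0.4, 1.1]
grip_width: 0.0857
```

Call:
jog_arm(increments=[[[0.35,-0.35,0],0,1],[[0.7,-0.7,0],0,1],[[1,-1,0],0,1]])

```text
t: 1.2
ee_pos: [0.4291, -0.2141, 0.2316]
ee_rot: [3.069, 0.669, 0.001]
ft_force: [0.7, -0.7, 0.7]
grip_width: 0.0857
```

Call:
jog_arm(increments=[[[0.35,-0.35,0],0,1],[[0.7,-0.7,0],0,1],[[1,-1,0],0,1]])

```text
t: 1.5
ee_pos: [0.4785, -0.0815, 0.2316]
ee_rot: [3.069, 0.669, 0.002]
ft_force: [1.5, -0.3, -0.2]
grip_width: 0.0854
```

Call:
jog_arm(increments=[[[0.35,-0.35,0],0.2,1],[[0.7,-0.7,0],0.4,1],[[1,-1,0],0.49,1],[[1,-1,0],0.49,1],[[1,-1,0],0.49,1]])

```text
t: 2.0
ee_pos: [0.5274, 0.0495, 0.2311]
ee_rot: [3.129, 0.275, -0.001]
ft_force: [-0.5, -0.3, -0.9]
grip_width: 0.0853
```

Call:
jog_arm(increments=[[[0.25,-0.42,0.2],0,1],[[0.5,-0.83,0.5],0,1],[[0.5,-0.83,0.7],0,1],[[0.5,-0.83,0.7],0,1]])

```text
t: 2.4
ee_pos: [0.5596, 0.138, 0.157]
ee_rot: [3.129, 0.271, -0.013]
ft_force: [-0.3, 0.9, -0.2]
grip_width: 0.0854
```

```bash
python3 - <<'E'
from h import *
a=r.grab_frame("side")[110:270,250:450];b=r.grab_frame("top")[110:270,140:340]
cv2.imwrite("pics/c1.png",np.hstack([cv2.resize(x,None,fx=2,fy=3,interpolation=cv2.INTER_CUBIC)if 0 else cv2.resize(x,(400,320),interpolation=cv2.INTER_CUBIC) for x in(a,b)]))
print(r.read_state()["ee_pos"])
E
```

```text
[0.56179462 0.13738349 0.1609535 ]
```

View pics/c1.png

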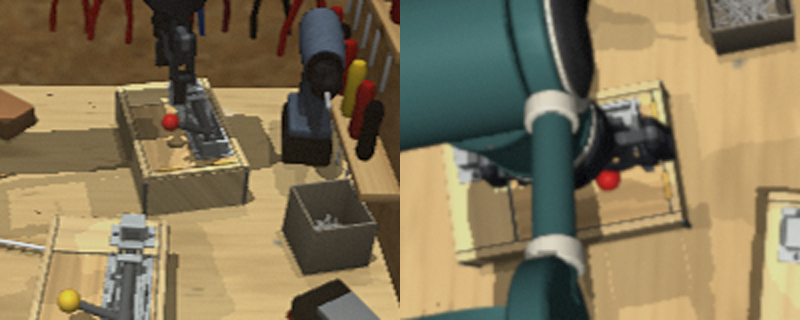

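The view shows the open fingers straddling the red knob along the bolt direction, with the yellow case well clear. I'll go down and close.

Call:
jog_arm(increments=[[[0.0,-0.03,0.35],0,1],[[0.0,-0.03,0.71],0,1],[[0.0,-0.03,0.71],0,1],[[0.0,-0.03,0.71],0,-1],[[0.0,-0.03,0.71],0,-1],[[0.0,-0.03,0.71],0,-1],[[0.0,-0.03,0.71],0,-1],[[0.0,-0.03,0.71],0,-1],[[0.0,-0.03,0.71],0,-1],[[0.0,-0.03,0.71],0,-1]], grip_force=30)

```text
t: 3.5
ee_pos: [0.5632, 0.1422, 0.092]
ee_rot: [3.13, 0.271, 0.004]
ft_force: [-0.9, -1.0, 6.7]
grip_width: 0.0218
```

```bash
python3 - <<'E'
from h import *
s=r.read_state();print(s["t"],s["ee_pos"],s["ft_force"],s["grip_width"])
E
```

```text
3.5 [0.5631723  0.14216328 0.09202748] [-0.90551138 -1.01591937  6.74512161] 0.021806176987637434
```

```bash
python3 - <<'E'
from h import *
a=r.grab_frame("side")[130:220,290:400];cv2.imwrite("pics/c2.png",cv2.resize(a,None,fx=6,fy=6,interpolation=cv2.INTER_CUBIC))
s=r.read_state();print(s["ft_force"],s["ft_torque"],s["grip_width"])
E
```

```text
[-1.41185216 -1.60919446  6.01384862] [-0.2148007   0.17326554  0.01570013] 0.021927714495520403
```

View pics/c2.png

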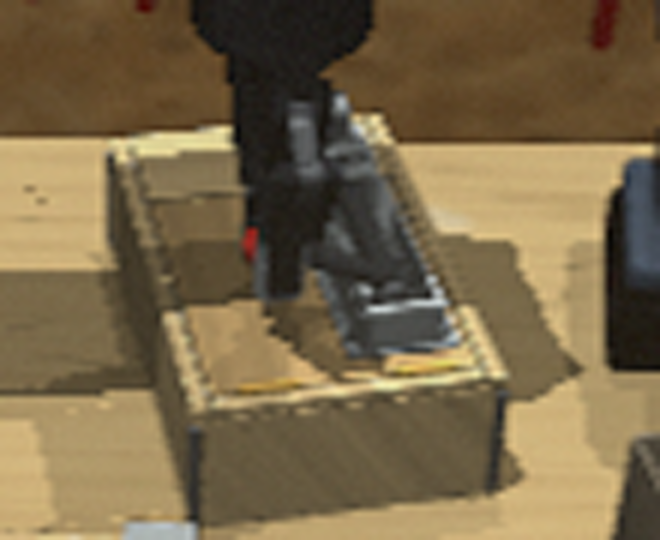

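The knob sticks out on the robot side of the finger, so the grip is about 5 mm too far in +x. The 21.8 mm width agrees with that. I'll open, shift back and regrip.

Call:
jog_arm(increments=[[[0,0,0],0,-0.2],[[0,0,0],0,-0.2],[[0,0,0],0,-0.2],[[-0.05,0,0],0,-0.2],[[-0.05,0,0],0,-0.2],[[-0.05,0,0],0,-1],[[-0.05,0,0],0,-1],[[-0.05,0,0],0,-1],[[-0.05,0,0],0,-1],[[-0.05,0,0],0,-1],[[-0.05,0,0],0,-1]])

```text
t: 4.65
ee_pos: [0.5566, 0.1411, 0.0901]
ee_rot: [3.13, 0.27, -0.002]
ft_force: [-3.0, -1.6, 0.8]
grip_width: 0.0221
```

```bash
python3 - <<'E'
from h import *
s=r.read_state();print(s["ee_pos"],s["ft_force"],s["ft_torque"],s["grip_width"])
E
```

```text
[0.5566404 0.141051  0.0901253] [-2.96562568 -1.56698685  0.76284348] [-0.17224499  0.4621632  -0.02296414] 0.022083243474041853
```

Call:
jog_arm(increments=[[[0.024,0,-0.046],0,-1],[[0.052,0,-0.091],0,-1],[[0.084,0,-0.132],0,-1],[[0.12,0,-0.171],0,-1],[[0.158,0,-0.206],0,-1],[[0.2,0,-0.238],0,-1],[[0.244,0,-0.266],0,-1],[[0.29,0,-0.29],0,-1],[[0.339,0,-0.31],0,-1],[[0.378,0,-0.323],0,-1],[[0.378,0,-0.323],0,-1]])

```text
t: 5.75
ee_pos: [0.5954, 0.1479, 0.1231]
ee_rot: [-3.13, -0.27, -0.002]
ft_force: [-2.8, 2.1, 1.7]
grip_width: 0.0222
```

```bash
python3 - <<'E'
from h import *
a=r.grab_frame("side")[130:220,290:400];cv2.imwrite("pics/c3.png",cv2.resize(a,None,fx=6,fy=6,interpolation=cv2.INTER_CUBIC))
s=r.read_state();print(s["ee_pos"],s["ft_force"],s["ft_torque"],s["grip_width"])
E
```

```text
[0.59492031 0.14778956 0.12298054] [-2.62578615  1.58167217  1.91529096] [ 0.17457444  0.43884313 -0.08743635] 0.022037828375901642
```

View pics/c3.png

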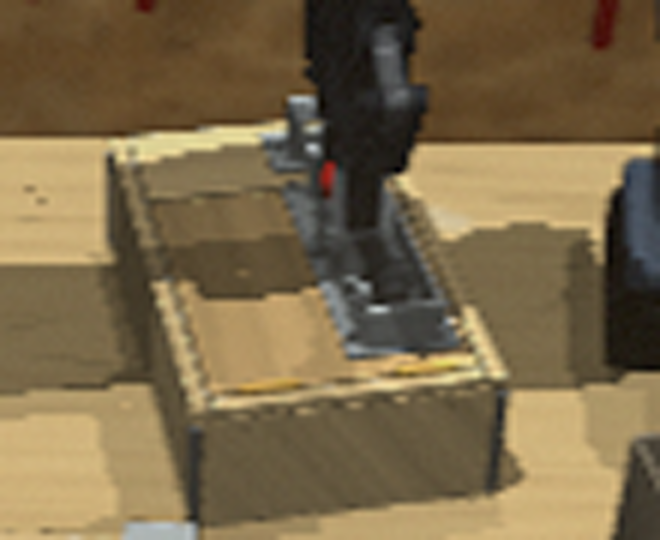

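The knob is held and the handle is up, with small forces. Next I'll slide 36 mm and then creep to the stop.

Call:
jog_arm(increments=[[[0,-0.06,0],0,-1],[[0,-0.12,0],0,-1],[[0,-0.18,0],0,-1],[[0,-0.24,0],0,-1],[[0,-0.3,0],0,-1],[[0,-0.36,0],0,-1],[[0,-0.36,0],0,-1]])

```text
t: 6.5
ee_pos: [0.5879, 0.1847, 0.123]
ee_rot: [-3.129, -0.271, -0.0]
ft_force: [-3.3, 0.1, 5.9]
grip_width: 0.0219
```

Call:
jog_arm(increments=[[[0,-0.02,0],0,-1],[[0,-0.04,0],0,-1],[[0,-0.04,0],0,-1]])

```text
t: 6.8
ee_pos: [0.5875, 0.1871, 0.123]
ee_rot: [3.129, 0.271, 0.0]
ft_force: [-3.6, -3.7, 5.9]
grip_width: 0.0218
```

Call:
jog_arm(increments=[[[0,-0.01,0],0,-1],[[0,-0.02,0],0,-1],[[0,-0.02,0],0,-1]])

```text
t: 7.1
ee_pos: [0.5874, 0.1873, 0.123]
ee_rot: [3.126, 0.271, 0.0]
ft_force: [-1.7, -9.5, 6.3]
grip_width: 0.0219
```

Call:
jog_arm(increments=[[[0,-0.03,0],0,-1],[[0,-0.03,0],0,-1],[[0,-0.03,0],0,-1]])

```text
t: 7.4
ee_pos: [0.5873, 0.1877, 0.123]
ee_rot: [3.122, 0.271, 0.0]
ft_force: [-1.5, -16.1, 7.3]
grip_width: 0.0219
```

```bash
python3 - <<'E'
from h import *
a=r.grab_frame("side")[130:220,290:400];b=r.grab_frame("top")[130:250,150:300]
cv2.imwrite("pics/c4.png",np.hstack([cv2.resize(x,(400,int(400*x.shape[0]/x.shape[1]//1)),interpolation=cv2.INTER_CUBIC)[:320] for x in(a,b)]))
s=r.read_state();print(s["ee_pos"],s["ft_force"],s["ft_torque"],s["grip_width"])
E
```

```text
[0.58736392 0.18769672 0.12302245] [ -1.73426648 -16.18830579   6.45929394] [-2.67921636  0.27453724 -0.11417992] 0.02222689140967008
```

View pics/c4.png

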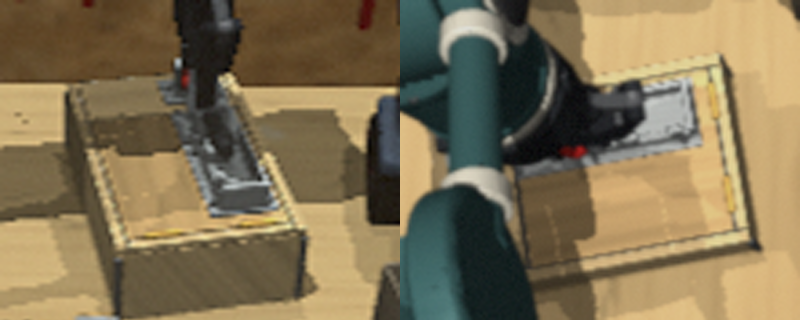

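The bolt has met a hard stop: 40 mm of travel, and the force is climbing without motion. I'll ease off the push and lower along the reverse arc.

Call:
jog_arm(increments=[[[0,0.04,0],0,-1],[[-0.039,0.04,0.013],0,-1],[[-0.088,0.04,0.033],0,-1],[[-0.134,0.04,0.057],0,-1],[[-0.178,0.04,0.085],0,-1],[[-0.22,0.04,0.117],0,-1],[[-0.258,0.04,0.152],0,-1],[[-0.294,0.04,0.191],0,-1],[[-0.326,0.04,0.232],0,-1],[[-0.354,0.04,0.277],0,-1],[[-0.378,0.04,0.328],0,-1],[[-0.378,0.04,0.328],0,-1]])

```text
t: 8.7
ee_pos: [0.5517, 0.1804, 0.0903]
ee_rot: [3.127, 0.272, 0.006]
ft_force: [1.9, -9.0, 3.2]
grip_width: 0.0221
```

```bash
python3 - <<'E'
from h import *
s=r.read_state();print(s["ee_pos"],s["ft_force"],s["ft_torque"],s["grip_width"])
E
```

```text
[0.55168621 0.1804142  0.09025917] [ 1.91123042 -9.04868824  3.20479113] [-1.19432316 -0.39449353 -0.00954115] 0.022058947245511808
```

The handle is back at its starting height (TCP z 0.090) and the bolt is about 40 mm across. I'll release, rise and back off toward the robot so the cameras can see.

Call:
jog_arm(increments=[[[0,0,0],0,0.3],[[0,0,0],0,0.3],[[0,0,0],0,0.3],[[0,0,0],0,0.3],[[0,0,0],0,0.3],[[0,0,-0.2],0,0.3],[[0,0,-0.5],0,0.3],[[0,0,-1],0,0.3],[[0,0,-1],0,0.3]])

```text
t: 9.6
ee_pos: [0.555, 0.1832, 0.198]
ee_rot: [-3.127, -0.27, -0.021]
ft_force: [0.2, 0.0, 0.3]
grip_width: 0.0556
```

Call:
jog_arm(increments=[[[-0.3,0.5,-0.4],0,0.3],[[-0.6,0.8,-0.8],0,0.3],[[-0.8,1,-0.9],0,0.3],[[-0.8,1,-0.9],0,0.3]])

```text
t: 10.0
ee_pos: [0.4885, 0.067, 0.2838]
ee_rot: [3.129, 0.267, 0.01]
ft_force: [1.0, 0.0, 1.0]
grip_width: 0.0552
```

Call:
jog_arm(increments=[[[0,0.5,0],0,0.3],[[0,1,0],0,0.3],[[0,1,0],0,0.3]])

```text
t: 10.3
ee_pos: [0.5062, -0.0337, 0.2792]
ee_rot: [3.128, 0.262, 0.0]
ft_force: [0.3, -0.1, 0.3]
grip_width: 0.0556
```

Call:
jog_arm(increments=[[[0,0.5,0],0,0.3],[[0,1,0],0,0.3],[[0,1,0],0,0.3]])

```text
t: 10.6
ee_pos: [0.5234, -0.1316, 0.2788]
ee_rot: [3.129, 0.263, -0.001]
ft_force: [-0.0, 0.9, 0.2]
grip_width: 0.0551
```

Call:
jog_arm(increments=[[[0,0.5,0],0,0.3],[[0,1,0],0,0.3],[[0,1,0],0,0.3],[[0,1,0],0,0.3]])

```text
t: 11.0
ee_pos: [0.5399, -0.2257, 0.2786]
ee_rot: [-3.128, -0.268, 0.002]
ft_force: [-0.7, 0.3, 0.3]
grip_width: 0.0555
```

```bash
python3 - <<'E'
from h import *
obs=[];im=[]
for c in("top","side"):
    f=r.grab_frame(c);h=cv2.cvtColor(f,cv2.COLOR_BGR2HSV)
    u,v=proj(c,np.array([.556,.18,.11])).astype(int)
    m=((h[...,0]<6)|(h[...,0]>174))&(h[...,1]>150)&(h[...,2]>60);w=np.zeros_like(m);w[v-12:v+13,u-12:u+13]=1
    ys,xs=np.nonzero(m&w);print(c,u,v,len(xs))
    if len(xs):obs.append((c,((xs.min()+xs.max())/2,(ys.min()+ys.max())/2)))
    im.append(cv2.resize(f[130:300,150:450] if c=="top" else f[130:330,240:440],(530,300) if c=="top" else (270,300),interpolation=cv2.INTER_CUBIC))
cv2.imwrite("pics/c5.png",np.hstack(im))
print(tri(obs) if len(obs)>1 else obs,r.read_state()["ee_pos"],r.read_state()["t"])
E
```

```text
top 221 202 117
side 332 162 0
[('top', (np.float64(221.5), np.float64(202.5)))] [ 0.53979584 -0.22446915  0.27903907] 11.1
```

View pics/c5.png

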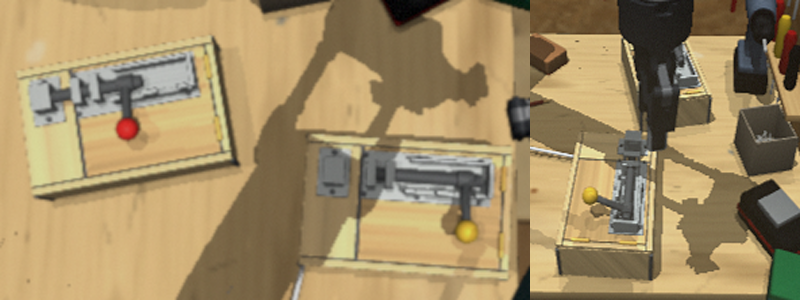

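The top view shows the bolt running into the keeper, the red knob at (221.5, 202.5) with the handle down, and the yellow bolt unchanged. The red knob moved about 41 mm along the bolt line, with no shift across it. I'm handing in.

```bash
python3 - <<'E'
from h import *
a=onz("top",243.5,198.5,.11);b=onz("top",221.5,202.5,.11);d=b-a
print(d@[-.172,.985,0],d@[.985,.172,0]);r.sign_off()
E
```

```text
0.041131338186523224 -0.0009043802717404875
the job is handed in; nothing more can be done
```

The red-knobbed bolt is locked and the job is handed in. I lifted the handle, slid the bolt to its end stop and lowered the handle into the locked notch. I then let go and backed well clear, at about 11 s of the 35 s allowed.

- **First grip:** it sat about 5 mm off the knob's centre, so I opened and regripped before lifting. The width still read about 22 mm on the 24 mm ball, but it held with only a few newtons through the lift and lower.
- **Slide:** the bolt stopped after about 40 mm, and pushing on raised the force to about 16 N with no further movement. That fits a start near 10 mm, but I did not measure the start directly.
- **Last check, top view:** the bolt runs into the keeper and the handle is down. The knob moved 41 mm along the bolt and about 1 mm sideways. The yellow-knobbed bolt looks unchanged.
- **Check that failed:** the side camera could not confirm it, because the arm hid the red knob. Handle-down therefore rests on the top view and on the tool ending at its starting height.

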